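Square up the returned queue tags in the corner tray

TASK

Put the two queue tags lying loose on the desk onto the one in the corner tray, so that all three lie flat in one pile with their labels up and their eyelet holes one above the other at the tray's open end. Square the whole pile up, the bottom tag too: every tag tight against both fences of the tray, so that a cord can be threaded through. Leave the other things on the desk where they are.

Things in the scene. Friction and masses are not known exactly. Their poses are not given: they have to be found in the camera images.
- tray: Corner tray of dark 4 mm sheet steel screwed to the desk. x points away from the robot, y left (turned a little each start), z up; origin on the desk. Floor from x = -85 to +89, y = -45 to +41 mm, top at z = 4 mm. Two fences, 45 mm high, stand on its far and left sides; near and right sides are open. A squared tag has its centre at x = +10, y = +9 mm and lies along x
- tray_corner (a point): inner corner of the two fences on the tray's floor: x = +85, y = +37, z = +4 mm of the tray, axes as the tray's. The far fence's inner face is at x = +85 mm (y = -34 to +41), the left fence's at y = +37 mm (x = -65 to +85)
- tray_cutout (a point): middle of the finger cut-out of the left fence, on its inner face, at x = +10, y = +37, z = +9 mm of the tray. The cut-out is 70 mm long (x = -25 to +45); the fence is only 9 mm high there, so a gripper finger has room beside a tag held at its middle
- tag_base: queue tag already in the tray, several mm off the fences. All tags are alike: flat grey plastic plate 150 x 56 x 10 mm (x, y, z), about 90 g, pale blank label on top, and a 14 mm through hole with a steel eyelet at its -x end (the end nearer the robot), 59 mm from the centre. Origin: centre of the underside, z up. It slides on a tag, the tray or the desk when its edge is pushed with 1 to 3 N
- tag_left: the same kind of tag, lying flat on the desk left of the tray; grip it across its 56 mm width
- tag_right: the same kind of tag, lying flat on the desk right of the tray
- tag_base_corner (a point): the underside's +x, +y corner of tag_base (x = +75, y = +28 mm), which belongs in the tray's corner
- tag_left_corner (a point): the same corner of tag_left
- tag_right_corner (a point): the same corner of tag_right
- wipes_tub: green and white wipes tub, 69 mm across, 133 mm high, standing behind the tray: leave alone
- label_roll: roll of pale labels, 60 x 113 x 72 mm, lying behind the tray, to the left: leave alone
- marker: red and white marker pen, 135 mm long and 16 mm thick, lying at the desk's near edge, left of the middle: leave alone
Not all that is in view belongs to the job. What is shaped like the tag_left but purple is not meant.

How it is judged:
At the end, for the whole second after the job is handed in: All three tags lie flat, labels up, in one pile in the tray, tag_base at the bottom and the others on it in either order, each with its far left corner within 3 mm of both fences and parallel to the tray within 0.03 rad, holes at the near end, released and at rest (x of tag_base_corner in the frame of tray_corner between -0.003 and 0.003 m and y of tag_base_corner in the frame of tray_corner between -0.003 and 0.003 m and z of tag_base_corner in the frame of tray_corner between -0.002 and 0.003 m and angle between the x axis of each of tag_base, tag_left, tag_right and the x axis of tray, either way round below 0.03 rad and angle between each of tag_base, tag_left, tag_right's own z axis and vertical below 0.03 rad and linear speed of each of tag_base, tag_left, tag_right below 0.01 m/s and x of tag_left_corner in the frame of tray_corner between -0.003 and 0.003 m and y of tag_left_corner in the frame of tray_corner between -0.003 and 0.003 m and z of tag_left_corner in the frame of tray_corner between 0.007 and 0.023 m and x of tag_right_corner in the frame of tray_corner between -0.003 and 0.003 m and y of tag_right_corner in the frame of tray_corner between -0.003 and 0.003 m and z of tag_right_corner in the frame of tray_corner between 0.007 and 0.023 m); the robot touches nothing.
It fails at once if the wipes tub, the label roll or the marker is moved by more than 3 cm (distance of any of wipes_tub, label_roll, marker from where it was at the start of the episode above 0.03 m).
It also fails if it takes over 69 s, if anything falls off the work surface, if the arm or the gripper's body presses on something with over 40 N, if the wrist force passes 120 N, or if a joint passes its speed limit or range.

ROBOT

A 6-joint arm with a two-finger parallel gripper is mounted at the origin on a cart in front of the work surface, level with it; the furniture and walls round the work are solid. World frame = base frame: x ahead of the robot, y to its left, z up, the work surface at z = 0. Lengths are in m, angles in rad, forces in N, time in s.
With the tool pointing down it reaches from about 0.35 to 0.85 m from the base axis. Payload 8.1 kg.
Tool frame: the origin (TCP) lies midway between the tips of the shut fingers; the grasp point (between the pads) lies robot.grip_depth behind it (robot.grip_depth is the distance from the TCP to the grasp point, in m); z points along the fingers, y is the line along which they close (so a half turn about z gives the same grasp; the last joint's range is limited). The gripper opens to 93 mm and grips with 3 to 60 N. Pads are 15 mm wide; open, the fingers measure 128 mm over their backs; the gripper's body (75 mm by 188 mm) begins 65 mm behind the grasp point.
Start: joints at [-1.208, 0.13, 1.488, -0, 1.523, -0.085], TCP at [0.26, -0.541, 0.219] pointing down, gripper open.
Joint ranges: [-2.96, 2.96], [-0.89, 2.26], [0.02, 2.5], [-1.34, 4.48], [0, 2.73], [-2.66, 2.66]. Speed limits (rad/s): [2.39, 2.39, 2.79, 3.14, 3.14, 3.14].

INTERFACE

Orientations are given as a rotation vector (axis times angle).
In Python, from plant import robot gives the robot as it stands.
- The arm moves only by the tool carry_out, never from a script. Its argument "rows" is a list of rows, each a list of 6 numbers: the shift along the tool's x, y, z in m, then the turn, a rotation vector about the tool's x, y, z in degrees. A call has 1 to 12 rows; each row is the pose to reach, as a shift and turn from the pose commanded when the call began, along the tool's axes at that moment; what a row does not reach only later rows make up. A row lasts 1/8 s, in which the tool goes at most 62.5 mm and 10.7 degrees, less where a joint would pass 70% of its speed; a pose out of reach is approached as far as the arm can. A call with a gripper value outside its range is refused whole. "jaw" is the closure in counts, from 0 (fully open) to 255 (shut), set as the call begins (left out, the last holds). The fingers move at their own pace and stop on an object; "force" is the grip in N (left out, the last holds). Time passes only in rows, so rows that repeat a pose let the fingers close. It gives the time, the measured TCP pose, the force, the opening and the grip force at its end, in the units of the state.
- robot.read_state(): the state, without advancing time (a new reading comes with each control period).
- robot.read_camera(name): name is "scene" or "top" or "wrist"; returns the picture (420x560x3 uint8, red, green, blue); there is no depth.
- robot.camera_model(name): a dict with "fx", "fy", "cx", "cy" (pixels), "dist" ([k1, k2, p1, p2, k3] as OpenCV has them; the pictures are not rectified), "R" (3x3) and "t" (3): a world point X has camera coordinates R X + t; the wrist camera has in their place "mount" (4x4, takes a point from camera to tool coordinates, whose origin is the TCP and whose axes are the flange's). Camera axes: x right, y down, z forward; pixel columns grow to the right and rows downward; lengths in m; the calibration is good to about 2 mm. A picture is of the moment at which its call begins: read the wrist's pose just before it. camera_model takes no time and is no camera call.
- robot.close_job(): hands the job in; it is judged then, once.
Trained networks look in the newest picture that a camera, given by its name, has taken for a name from the list of things; names that differ only in an ending like _2 or _b are one class to them, and where a whole thing is asked for, a point or a joint stands for the part that bears it (a point fixed in the world has none). Each returns a list of dicts, best first, with "conf" (0 to 1); they miss things now and then, are a little off and sometimes report something else, mostly with a low value. They report only what shows in the picture. A call takes as long as a camera call. They do not tell look-alikes from the thing itself.
- robot.outline_of(camera, target): "pixels" (420x560 bool, what is visible of it) and "pixel" ([column, row] in pixels, amid what is visible of it).
The state is a dict: "t": time; "q": joint angles; "dq": joint speeds; "joint_torque": joint torques, N m; "tool_pos": TCP position; "orientation": TCP orientation; "force": force on the tool from outside, world axes, zero at the start; "wrist_torque": the same for the moment, N m; "opening": finger opening in m; "gripper_force": force on a finger pad.
Only numpy, scipy, OpenCV 4.12 (cv2) and the standard library are available. Lean on these libraries where they do the work, as an engineer would, in place of code of your own. Each camera call takes 0.05 s, during which the arm holds its last target. There are 200 camera calls.

## Working session

There is one attempt and no reset: what is moved stays moved. The work goes in short steps, Python scripts to look and compute and a tool call to move; the robot and the scene stay as the last step left them, time stands still between calls to the robot, and variables do not carry over. Pictures are saved under pics/ and viewed, at most 10 in all, crops included, and the job is handed in when it is done.

Besides the shell and the picture viewer there is one more tool, called after "Call:" by a JSON object that holds its "name" and its "arguments", one argument or row to a line. carry_out: Moves the arm, as the interface text tells. Its arguments: {"type":"object","properties":{"rows":{"type":"array"},"jaw":{"type":"number"},"force":{"type":"number"}},"required":["rows"]}

```bash
ls; mkdir -p pics; python3 - <<'E'
from plant import robot
import cv2,numpy as np
s=robot.read_state();print({k:np.round(v,3).tolist() for k,v in s.items()},robot.grip_depth)
for c in ["top","scene"]:
    im=robot.read_camera(c);cv2.imwrite(f"pics/{c}0.png",im[:,:,::-1])
    m=robot.camera_model(c);print({k:np.round(v,4).tolist() for k,v in m.items()})
    for n in ["tray","tag_base","tag_left","tag_right"]:
        r=robot.outline_of(c,n);print(c,n,[(round(d["conf"],2),np.round(d["pixel"]).tolist(),int(d["pixels"].sum())) for d in r])
print({k:np.round(v,4).tolist() for k,v in robot.camera_model("wrist").items()})
E
```

```text
pics
{'t': 0.0, 'q': [-1.208, 0.131, 1.489, 0.0, 1.523, -0.085], 'dq': [0.001, -0.001, -0.001, -0.001, 0.001, -0.001], 'joint_torque': [-0.001, -55.984, -49.176, 0.077, 0.036, -0.0], 'tool_pos': [0.26, -0.54, 0.218], 'orientation': [-3.061, -0.697, 0.0], 'force': [-0.359, 0.43, 0.418], 'wrist_torque': [0.036, 0.004, 0.044], 'gripper_force': 0.0, 'opening': 0.093} 0.0188
{'fx': 534.975, 'fy': 534.975, 'cx': 280.223, 'cy': 213.9827, 'dist': [-0.1282, 0.0, 0.0, 0.0, 0.0], 'R': [[-0.0156, -0.9999, 0.005], [-0.9915, 0.0148, -0.1289], [0.1288, -0.007, -0.9916]], 't': [0.0491, 0.5401, 1.4604]}
top tray [(0.86, [314.0, 209.0], 910)]
top tag_base [(0.83, [303.0, 214.0], 996)]
top tag_left [(0.73, [152.0, 259.0], 1024), (0.61, [208.0, 234.0], 1008)]
top tag_right [(0.95, [404.0, 211.0], 971)]
{'fx': 381.5435, 'fy': 381.5435, 'cx': 276.1495, 'cy': 207.0179, 'dist': [-0.0352, 0.0, 0.0, 0.0, 0.0], 'R': [[-0.7883, -0.6152, 0.0049], [-0.4355, 0.5524, -0.7107], [0.4346, -0.5624, -0.7034]], 't': [0.4552, 0.2275, 0.7769]}
scene tray [(0.94, [281.0, 202.0], 803)]
scene tag_base [(0.66, [294.0, 193.0], 703)]
scene tag_left [(0.78, [245.0, 271.0], 1582), (0.71, [211.0, 347.0], 2317)]
scene tag_right [(0.56, [344.0, 148.0], 593), (0.31, [196.0, 193.0], 912)]
{'fx': 303.7005, 'fy': 303.7005, 'cx': 281.7233, 'cy': 206.7092, 'dist': [0.0219, 0.0, 0.0, 0.0, 0.0], 'mount': [[0.0005, -0.954, -0.2998, 0.0842], [1.0, 0.0007, -0.0007, 0.0006], [0.0008, -0.2998, 0.954, -0.1667], [0.0, 0.0, 0.0, 1.0]]}
```

View pics/top0.png

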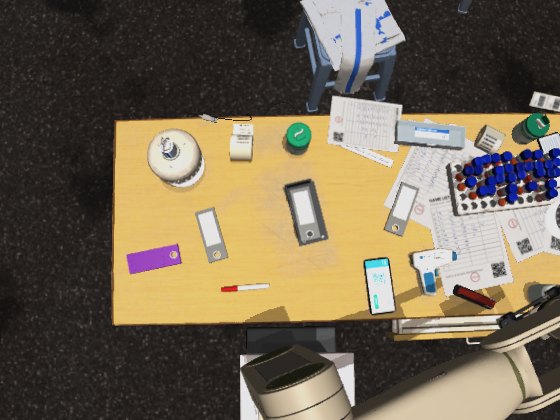

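The top view shows the tray with tag_base at about (305,211), tag_left at (211,234), the purple look-alike at (153,259) and tag_right at (402,209). All the holes are at the near end. Next I'll work out coarse poses.

```bash
cat > h.py <<'E'
from plant import robot
import cv2,numpy as np
from scipy.spatial.transform import Rotation as Ro
def pose():
    s=robot.read_state();return np.array(s["tool_pos"]),Ro.from_rotvec(s["orientation"])
def cam(c):
    """K,dist,R,t world->camera (call just before the picture for wrist)"""
    m=robot.camera_model(c);K=np.array([[m["fx"],0,m["cx"]],[0,m["fy"],m["cy"]],[0,0,1]])
    if c=="wrist":
        p,r=pose();T=np.eye(4);T[:3,:3]=r.as_matrix();T[:3,3]=p
        W=np.linalg.inv(T@np.array(m["mount"]));R,t=W[:3,:3],W[:3,3]
    else: R,t=np.array(m["R"]),np.array(m["t"])
    return K,np.array(m["dist"]),R,t
def back(C,px,z):
    K,d,R,t=C;u=cv2.undistortPoints(np.array(px,float).reshape(-1,1,2),K,d).reshape(-1,2)
    D=np.c_[u,np.ones(len(u))]@R;o=-R.T@t
    return (o+D*((z-o[2])/D[:,2])[:,None])[:,:2]
def proj(C,X):
    K,d,R,t=C;return cv2.projectPoints(np.array(X,float).reshape(-1,1,3),cv2.Rodrigues(R)[0],t,K,d)[0].reshape(-1,2)
def rect(C,mask,z):
    c=max(cv2.findContours(mask.astype(np.uint8),0,1)[0],key=cv2.contourArea)
    q=back(C,c,z).astype(np.float32)
    (x,y),(w,h),a=cv2.minAreaRect(q*1000);a=a if w>h else a+90
    a=(a+90)%180-90
    return np.array([x,y])/1000,np.radians(a),(max(w,h),min(w,h))
def togo(p,yaw):
    """row for tool at p pointing down, tool x at world angle yaw"""
    p0,r0=pose();r=Ro.from_euler('z',yaw)*Ro.from_euler('x',np.pi)
    return np.round(r0.inv().apply(np.array(p)-p0)*1,4).tolist(),np.round((r0.inv()*r).as_rotvec(degrees=True),2).tolist()
E
python3 - <<'E'
from h import *
C=cam("top");robot.read_camera("top")
for n,z in [("tray",.03),("tag_base",.014),("tag_left",.01),("tag_right",.01),("wipes_tub",.1),("marker",.01)]:
    for d in robot.outline_of("top",n): 
        c,a,w=rect(C,d["pixels"],z);print(n,round(d["conf"],2),c.round(3),round(a,3),np.round(w))
p,r=pose();print(r.as_matrix().round(3))
print(togo([.54,-.04,.32],-.1), togo([.5,.2,.2],.3))
E
```

```text
tray 0.92 [ 0.548 -0.032] 0.229 [177.  87.]
tag_base 0.93 [ 0.548 -0.028] 0.19 [145.  54.]
tag_left 0.89 [0.491 0.238] 0.29 [151.  61.]
tag_left 0.58 [0.422 0.402] -1.371 [149.  57.]
tag_right 0.85 [ 0.555 -0.308] -0.422 [149.  58.]
marker 0.54 [0.339 0.143] -1.539 [135.  20.]
[[ 0.901  0.433  0.   ]
 [ 0.433 -0.901 -0.   ]
 [-0.     0.    -1.   ]]
([0.4694, -0.3301, -0.1014], [0.0, -0.0, 31.39]) ([0.5373, -0.5638, 0.0186], [0.0, 0.0, 8.47])
```

```bash
python3 - <<'E'
from h import *
print(togo([.555,-.308,.17],-.42))
E
```

```text
([0.3669, -0.0821, 0.0487], [0.0, -0.0, 49.72])
```

Call:
{"name": "carry_out", "arguments": {
  "rows": [
    [0.367,-0.082,0.049,0,0,49.7],
    [0.367,-0.082,0.049,0,0,49.7],
    [0.367,-0.082,0.049,0,0,49.7],
    [0.367,-0.082,0.049,0,0,49.7],
    [0.367,-0.082,0.049,0,0,49.7],
    [0.367,-0.082,0.049,0,0,49.7],
    [0.367,-0.082,0.049,0,0,49.7],
    [0.367,-0.082,0.049,0,0,49.7]
  ],
  "jaw": 0
}}

```text
t: 1.85
tool_pos: [0.5555, -0.3073, 0.1693]
orientation: [3.073, -0.651, -0.001]
force: [0.1, -0.5, -0.5]
opening: 0.0929
gripper_force: 0.0
```

```bash
python3 - <<'E'
from h import *
C=cam("wrist");im=robot.read_camera("wrist");cv2.imwrite("pics/w1.png",im[:,:,::-1])
print(robot.read_state()["dq"])
for d in robot.outline_of("wrist","tag_right"): print(d["conf"],rect(C,d["pixels"],.01),d["pixel"])
print(pose()[0],pose()[1].as_euler('zyx'))
print(togo([.545,-.03,.21],.2))
E
```

```text
[-3.29342534e-02 -1.42590184e-02  5.98579714e-03 -1.34710971e-03
  3.22759272e-05 -2.08890707e-03]
0.8 (array([ 0.55358875, -0.30978845]), np.float64(-0.3837635104512358), (150.29678344726562, 57.12494659423828)) [285.7, 184.3]
[ 0.55426131 -0.30914218  0.16980522] [ 4.20271449e-01 -4.18929511e-04  3.14102041e+00]
([-0.1224, -0.251, -0.0404], [0.04, 0.02, -35.54])
```

View pics/w1.png

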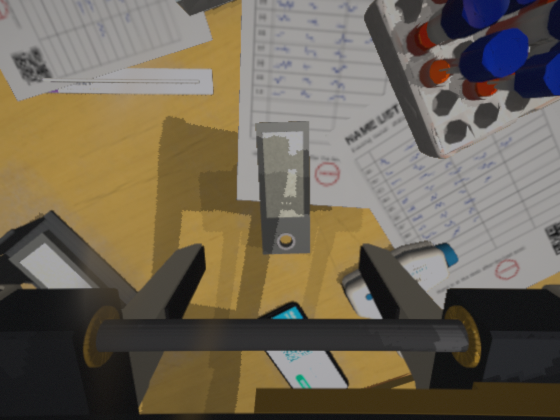

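The wrist view shows tag_right at about (286,188), hole nearest. The finger lanes on both sides are free, and the handset and tube rack are well clear. Next is the tray.

Call:
{"name": "carry_out", "arguments": {
  "rows": [
    [-0.122,-0.251,-0.04,0,0,-35.5],
    [-0.122,-0.251,-0.04,0,0,-35.5],
    [-0.122,-0.251,-0.04,0,0,-35.5],
    [-0.122,-0.251,-0.04,0,0,-35.5],
    [-0.122,-0.251,-0.04,0,0,-35.5],
    [-0.122,-0.251,-0.04,0,0,-35.5],
    [-0.122,-0.251,-0.04,0,0,-35.5]
  ]
}}

```text
t: 2.82
tool_pos: [0.5458, -0.031, 0.2099]
orientation: [3.125, 0.311, 0.0]
force: [-0.3, -0.5, -0.3]
opening: 0.093
gripper_force: 0.0
```

```bash
python3 - <<'E'
from h import *
C=cam("wrist");im=robot.read_camera("wrist")
big=cv2.resize(im[60:300,150:450],None,fx=2.6,fy=2.5);cv2.imwrite("pics/w2.png",big[:,:,::-1]);cv2.imwrite("pics/w2full.png",im[:,:,::-1])
print(np.abs(robot.read_state()["dq"]).max())
np.savez("w2.npz",im=im,K=C[0],d=C[1],R=C[2],t=C[3])
for n,z in [("tag_base",.014),("tray",.004)]:
  for d in robot.outline_of("wrist",n): print(n,d["conf"],rect(C,d["pixels"],z),d["pixel"])
print(togo([.49,.238,.15],.29))
E
```

```text
0.006914454237479889
tag_base 0.72 (array([0.70180731, 0.13838496]), np.float64(-1.362722285825488), (47.59260177612305, 9.614265441894531)) [156.6, 4.6]
tag_base 0.66 (array([ 0.54271033, -0.02920242]), np.float64(0.19469197274213995), (150.21595764160156, 57.05997848510742)) [279.1, 178.0]
tray 0.6 (array([ 0.54603314, -0.03080869]), np.float64(0.23145889231674457), (174.8307342529297, 92.1314468383789)) [303.3, 165.7]
([-0.0019, -0.2746, 0.0594], [0.01, 0.03, -5.3])
```

View pics/w2.png

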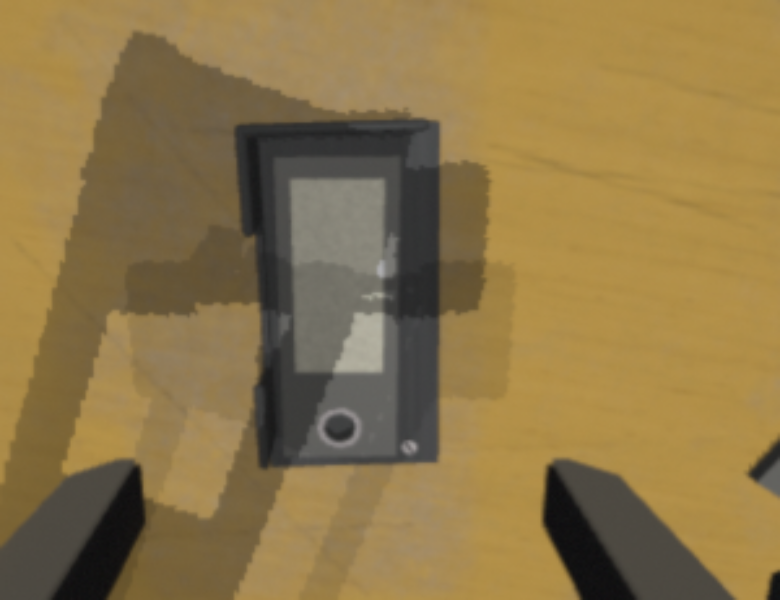

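```bash
python3 - <<'E'
from h import *
f=np.load("w2.npz");C=(f["K"],f["d"],f["R"],f["t"])
P=lambda u,v:(150+(u+.5)/2.6-.5,60+(v+.5)/2.5-.5)
q=back(C,[P(438,461),P(262,467),P(438,122)],.004);print(q)
M=np.array([[-.085,-.045],[-.085,.041],[.089,-.045]])
print(np.linalg.norm(q[0]-q[1]),np.linalg.norm(q[0]-q[2]))
R,_=cv2.estimateAffinePartial2D(M,q,method=cv2.LMEDS)
d=q-q.mean(0);m=M-M.mean(0);th=np.arctan2((m[:,0]*d[:,1]-m[:,1]*d[:,0]).sum(),(m*d).sum())
Rm=np.array([[np.cos(th),-np.sin(th)],[np.sin(th),np.cos(th)]]);o=q.mean(0)-Rm@M.mean(0)
print("tray",o,th,"res",(q-(M@Rm.T+o)).round(4).tolist())
tb=np.array([.54271,-.0292]);print("base in tray",Rm.T@(tb-o),"wanted .010 .009")
# overlay of tray model
X=[[-85,-45,4],[-85,41,4],[89,-45,4],[85,-34,4],[85,-34,45],[85,37,45],[85,37,4],[-65,37,45],[-65,37,4],[-25,37,45],[-25,37,9],[45,37,9],[45,37,45]]
W=[[*(Rm@np.array(x[:2])/1000+o),x[2]/1000] for x in X]
big=cv2.imread("pics/w2.png")
for u,v in proj(C,W): cv2.drawMarker(big,(int((u-150)*2.6),int((v-60)*2.5)),(0,0,255),0,12,1)
cv2.imwrite("pics/w2o.png",big[80:500,180:500].repeat(1,0))
E
```

```text
[[ 0.47199021 -0.09595276]
 [ 0.45066029 -0.00783949]
 [ 0.63961808 -0.05581056]]
0.09065821956205204 0.17236733143063368Traceback (most recent call last):
  File "<stdin>", line 7, in <module>
cv2.error: OpenCV(4.12.0) /io/opencv/modules/calib3d/src/ptsetreg.cpp:1108: error: (-215:Assertion failed) count >= 0 && to.checkVector(2) == count in function 'estimateAffinePartial2D'
```

Call:
{"name": "carry_out", "arguments": {
  "rows": [
    [-0.002,-0.275,0.06,0,0,-5.3],
    [-0.002,-0.275,0.06,0,0,-5.3],
    [-0.002,-0.275,0.06,0,0,-5.3],
    [-0.002,-0.275,0.06,0,0,-5.3],
    [-0.002,-0.275,0.06,0,0,-5.3],
    [-0.002,-0.275,0.06,0,0,-5.3],
    [-0.002,-0.275,0.06,0,0,-5.3]
  ]
}}

```text
t: 3.85
tool_pos: [0.4899, 0.2389, 0.1496]
orientation: [3.108, 0.456, -0.0]
force: [0.8, -0.1, 0.3]
opening: 0.0927
gripper_force: 0.0
```

```bash
python3 - <<'E'
from h import *
C=cam("wrist");im=robot.read_camera("wrist");cv2.imwrite("pics/w3.png",im[:,:,::-1])
for d in robot.outline_of("wrist","tag_left"):
  c,a,w=rect(C,d["pixels"],.01);print(d["conf"],c,a,w,d["pixel"]); print(togo([*c,.003],a))
E
```

```text
0.93 [0.48752655 0.23731183] 0.2761092347711745 (150.70538330078125, 56.0323486328125) [280.8, 192.1]
([-0.003, 0.0005, 0.147], [0.02, -0.03, 0.83])
0.86 [0.42238519 0.40077258] -1.367063055309992 (152.66943359375, 60.29441833496094) [114.3, 210.3]
([-0.0186, -0.1748, 0.1469], [-0.01, -0.03, 94.97])
```

Call:
{"name": "carry_out", "arguments": {
  "rows": [
    [-0.003,0.0005,0.06,0,0,0.8],
    [-0.003,0.0005,0.11,0,0,0.8],
    [-0.003,0.0005,0.136,0,0,0.8],
    [-0.003,0.0005,0.145,0,0,0.8],
    [-0.003,0.0005,0.145,0,0,0.8]
  ]
}}

```text
t: 4.58
tool_pos: [0.4872, 0.2381, 0.0051]
orientation: [-3.111, -0.434, -0.0]
force: [0.3, 0.3, 0.7]
opening: 0.0928
gripper_force: 0.0
```

```bash
python3 - <<'E'
from h import *
f=np.load("w2.npz");C=(f["K"],f["d"],f["R"],f["t"])
P=lambda u,v:(150+(u+.5)/2.6-.5,60+(v+.5)/2.5-.5)
q=back(C,[P(438,461),P(262,467),P(438,122)],.004)
M=np.array([[-.085,-.045],[-.085,.041],[.089,-.045]])
d=q-q.mean(0);m=M-M.mean(0);th=np.arctan2((m[:,0]*d[:,1]-m[:,1]*d[:,0]).sum(),(m*d).sum())
Rm=np.array([[np.cos(th),-np.sin(th)],[np.sin(th),np.cos(th)]]);o=q.mean(0)-Rm@M.mean(0)
print("tray",o,th,"res",(q-(M@Rm.T+o)).round(4).tolist())
tb=np.array([.54271,-.0292]);print("base in tray",Rm.T@(tb-o),"wanted .010 .009")
X=[[-85,-45,4],[-85,41,4],[89,-45,4],[85,-34,4],[85,-34,45],[85,37,45],[85,37,4],[-65,37,45],[-65,37,4],[-25,37,45],[-25,37,9],[45,37,9],[45,37,45]]
W=[[*(Rm@np.array(x[:2])/1000+o),x[2]/1000] for x in X]
im=f["im"][:,:,::-1][85:265,220:340];big=cv2.resize(im,None,fx=4,fy=4,interpolation=cv2.INTER_CUBIC)
big=cv2.convertScaleAbs(big,alpha=1.8)
for u,v in proj(C,W): cv2.drawMarker(big,(int((u-220)*4),int((v-85)*4)),(0,0,255),0,12,1)
cv2.imwrite("pics/w2o.png",big[:599])
E
```

```text
tray [ 0.54347589 -0.03130132] 0.22297820973685073 res [[0.0015, -0.002], [-0.0009, 0.0023], [-0.0006, -0.0003]]
base in tray [-0.00028225  0.00221866] wanted .010 .009
```

View pics/w2o.png

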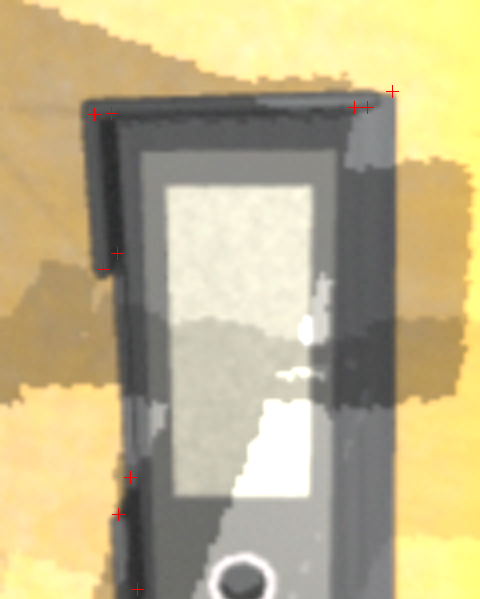

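Call:
{"name": "carry_out", "arguments": {
  "rows": [
    [0,0,0,0,0,0],
    [0,0,0,0,0,0],
    [0,0,0,0,0,0],
    [0,0,0,0,0,0]
  ],
  "jaw": 255,
  "force": 25
}}

```text
t: 5.08
tool_pos: [0.4868, 0.2388, 0.005]
orientation: [-3.111, -0.436, -0.001]
force: [-0.2, -0.4, 0.3]
opening: 0.0574
gripper_force: 0.2
```

The model overlay agrees with the picture to within about 1 mm: the inner corner predicted at (93,113) lies on the fence's inner top corner. Now I'll finish closing and plan the carry.

Call:
{"name": "carry_out", "arguments": {
  "rows": [
    [0,0,0,0,0,0],
    [0,0,0,0,0,0]
  ]
}}

```text
t: 5.32
tool_pos: [0.4868, 0.2388, 0.0049]
orientation: [-3.111, -0.436, -0.0]
force: [-0.8, -0.5, 2.9]
opening: 0.0554
gripper_force: 25.0
```

```bash
cat >> h.py <<'E'
O=np.array([.5435,-.0313]);TH=.225
RT=np.array([[np.cos(TH),-np.sin(TH)],[np.sin(TH),np.cos(TH)]])
def tr(x,y): return O+RT@np.array([x,y])
E
python3 - <<'E'
from h import *
s=robot.read_state();print(s["opening"],s["gripper_force"])
print(togo([*tr(.005,.005),.10],TH));print(togo([*tr(.005,.005),.0195],TH))
E
```

```text
0.05536483879807487 25.0002720952034
([-0.0145, 0.2705, -0.0951], [-0.0, -0.02, 3.07])
([-0.0145, 0.2705, -0.0146], [-0.0, -0.02, 3.07])
```

Call:
{"name": "carry_out", "arguments": {
  "rows": [
    [0,0,-0.04,0,0,0],
    [0,0,-0.095,0,0,0],
    [-0.005,0.06,-0.1,0,0,1],
    [-0.01,0.12,-0.1,0,0,2],
    [-0.0145,0.18,-0.1,0,0,3],
    [-0.0145,0.235,-0.1,0,0,3],
    [-0.0145,0.27,-0.1,0,0,3],
    [-0.0145,0.2705,-0.1,0,0,3],
    [-0.0145,0.2705,-0.1,0,0,3]
  ]
}}

```text
t: 6.45
tool_pos: [0.5466, -0.0249, 0.1042]
orientation: [-3.121, -0.354, 0.001]
force: [-0.4, -0.0, -1.1]
opening: 0.0556
gripper_force: 25.0
```

```bash
python3 - <<'E'
from h import *
s=robot.read_state();print(s["opening"],s["gripper_force"],s["force"])
print(togo([*tr(.005,.005),.0195],TH))
C=cam("wrist");im=robot.read_camera("wrist");cv2.imwrite("pics/w4.png",im[60:420,100:460,::-1])
E
```

```text
0.05561220887574806 24.999593496322632 [-0.42278846 -0.03011766 -1.12739801]
([0.0006, 0.0006, 0.0847], [-0.04, 0.05, 0.04])
```

View pics/w4.png

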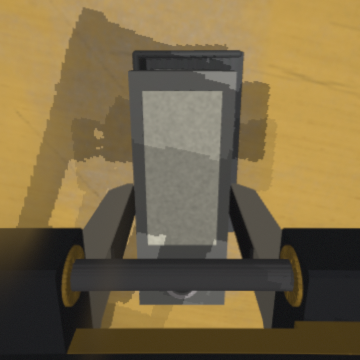

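The held tag is level and lined up above the tray, with its far end at (185,72). Lowering it now.

Call:
{"name": "carry_out", "arguments": {
  "rows": [
    [0,0,0.04,0,0,0],
    [0,0,0.066,0,0,0],
    [0,0,0.078,0,0,0],
    [0,0,0.083,0,0,0],
    [0,0,0.084,0,0,0],
    [0,0,0.084,0,0,0]
  ]
}}

```text
t: 7.25
tool_pos: [0.548, -0.0254, 0.0217]
orientation: [3.121, 0.355, 0.003]
force: [0.6, -0.7, -1.0]
opening: 0.0555
gripper_force: 25.0
```

Call:
{"name": "carry_out", "arguments": {
  "rows": [
    [0,0,0,0,0,0],
    [0,0,0,0,0,0],
    [0,0,0,0,0,0],
    [0,0,-0.01,0,0,0],
    [0,0,-0.06,0,0,0],
    [0,0,-0.1,0,0,0]
  ],
  "jaw": 0
}}

```text
t: 8.0
tool_pos: [0.5473, -0.0254, 0.1229]
orientation: [3.121, 0.354, 0.001]
force: [0.8, 0.2, 0.5]
opening: 0.0929
gripper_force: 0.0
```

```bash
python3 - <<'E'
from h import *
c=[.5536,-.3098];print(togo([*c,.12],-.39))
E
```

```text
([-0.0576, 0.2785, 0.0029], [0.0, -0.05, 35.3])
```

Call:
{"name": "carry_out", "arguments": {
  "rows": [
    [-0.0575,0.2785,0.003,0,0,35.3],
    [-0.0575,0.2785,0.003,0,0,35.3],
    [-0.0575,0.2785,0.003,0,0,35.3],
    [-0.0575,0.2785,0.003,0,0,35.3],
    [-0.0575,0.2785,0.003,0,0,35.3],
    [-0.0575,0.2785,0.003,0,0,35.3],
    [-0.0575,0.2785,0.003,0,0,35.3]
  ]
}}

```text
t: 8.88
tool_pos: [0.5535, -0.3091, 0.1179]
orientation: [-3.082, 0.609, 0.0]
force: [0.3, -0.2, 0.1]
opening: 0.093
gripper_force: 0.0
```

```bash
python3 - <<'E'
from h import *
C=cam("wrist");robot.read_camera("wrist")
for d in robot.outline_of("wrist","tag_right"):
  c,a,w=rect(C,d["pixels"],.01);print(d["conf"],c,a,w,d["pixel"]); print(togo([*c,.005],a))
E
```

```text
0.95 [ 0.55351965 -0.30979449] -0.3830089037563618 (150.35501098632812, 56.93425750732422) [284.9, 194.2]
([0.0004, 0.0014, 0.1129], [-0.02, 0.0, -0.32])
```

Call:
{"name": "carry_out", "arguments": {
  "rows": [
    [0.0005,0.0014,0.05,0,0,-0.3],
    [0.0005,0.0014,0.09,0,0,-0.3],
    [0.0005,0.0014,0.108,0,0,-0.3],
    [0.0005,0.0014,0.113,0,0,-0.3],
    [0.0005,0.0014,0.113,0,0,-0.3]
  ]
}}

```text
t: 9.6
tool_pos: [0.5544, -0.3114, 0.0061]
orientation: [3.083, -0.6, 0.003]
force: [0.6, 0.1, -0.6]
opening: 0.0929
gripper_force: 0.0
```

Call:
{"name": "carry_out", "arguments": {
  "rows": [
    [0,0,0,0,0,0],
    [0,0,0,0,0,0],
    [0,0,0,0,0,0],
    [0,0,0,0,0,0],
    [0,0,0,0,0,0],
    [0,0,0,0,0,0],
    [0,0,-0.04,0,0,0],
    [0,0,-0.095,0,0,0],
    [0,0,-0.1,0,0,0]
  ],
  "jaw": 255,
  "force": 25
}}

```text
t: 10.72
tool_pos: [0.5564, -0.3131, 0.1104]
orientation: [3.08, -0.6, 0.013]
force: [0.2, -0.0, -0.0]
opening: 0.0553
gripper_force: 25.0
```

```bash
python3 - <<'E'
from h import *
s=robot.read_state();print(s["opening"],s["gripper_force"],s["force"])
print(togo([*tr(.005,.005),.11],TH))
E
```

```text
0.05529710586874893 24.999840259552002 [ 0.20273035 -0.03925228 -0.04487317]
([-0.1165, -0.2634, -0.0011], [0.26, -0.46, -34.93])
```

Call:
{"name": "carry_out", "arguments": {
  "rows": [
    [-0.1165,-0.263,0,0,0,-35],
    [-0.1165,-0.263,0,0,0,-35],
    [-0.1165,-0.263,0,0,0,-35],
    [-0.1165,-0.263,0,0,0,-35],
    [-0.1165,-0.263,0,0,0,-35],
    [-0.1165,-0.263,0,0,0,-35],
    [-0.1165,-0.263,0,0,0,-35],
    [-0.1165,-0.263,0,0,0,-35]
  ]
}}

```text
t: 11.72
tool_pos: [0.544, -0.0249, 0.1043]
orientation: [3.122, 0.352, -0.001]
force: [-0.9, -0.0, -0.7]
opening: 0.0554
gripper_force: 25.0
```

```bash
python3 - <<'E'
from h import *
s=robot.read_state();print(s["opening"],s["gripper_force"],s["force"])
print(togo([*tr(.005,.005),.0315],TH))
C=cam("wrist");im=robot.read_camera("wrist");cv2.imwrite("pics/w5.png",im[60:420,100:460,::-1])
E
```

```text
0.05543234233399148 24.99990016222 [-0.90197278 -0.02877481 -0.738905  ]
([0.0031, 0.0011, 0.0728], [0.01, 0.03, -0.02])
```

View pics/w5.png

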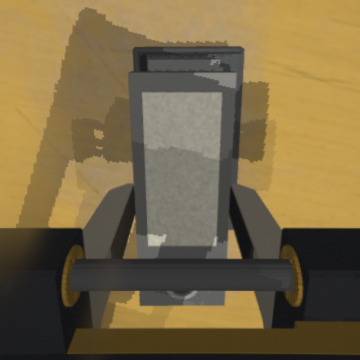

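The third tag is held level and lined up, with its far end at (185,73), the same as before. Lower and release.

Call:
{"name": "carry_out", "arguments": {
  "rows": [
    [0.003,0.001,0.035,0,0,0],
    [0.003,0.001,0.058,0,0,0],
    [0.003,0.001,0.068,0,0,0],
    [0.003,0.001,0.072,0,0,0],
    [0.003,0.001,0.073,0,0,0],
    [0.003,0.001,0.073,0,0,0]
  ]
}}

```text
t: 12.52
tool_pos: [0.548, -0.0241, 0.0326]
orientation: [3.121, 0.354, 0.002]
force: [0.2, 0.3, -0.0]
opening: 0.0553
gripper_force: 25.0
```

Call:
{"name": "carry_out", "arguments": {
  "rows": [
    [0,0,0,0,0,0],
    [0,0,0,0,0,0],
    [0,0,0,0,0,0],
    [0,0,-0.01,0,0,0],
    [0,0,-0.06,0,0,0],
    [0,0,-0.1,0,0,0],
    [0,0,-0.1,0,0,0]
  ],
  "jaw": 0
}}

```text
t: 13.4
tool_pos: [0.5505, -0.0244, 0.137]
orientation: [3.119, 0.354, 0.013]
force: [0.2, -0.7, 0.4]
opening: 0.0928
gripper_force: 0.0
```

```bash
python3 - <<'E'
from h import *
print(togo([*tr(.005,-.075),.10],TH), togo([*tr(.005,-.075),.010],TH))
C=cam("wrist");im=robot.read_camera("wrist");cv2.imwrite("pics/w6.png",cv2.resize(im[60:320,130:430],None,fx=2,fy=2)[:,:,::-1])
for d in robot.outline_of("wrist","tag_base"):
  c,a,w=rect(C,d["pixels"],.034);print(d["conf"],RT.T@(c-O),a-TH,w,d["pixel"])
E
```

```text
([-0.0037, 0.0801, 0.0372], [0.18, -0.46, 0.07]) ([-0.0045, 0.0798, 0.1272], [0.18, -0.46, 0.07])
0.82 [ 0.05526429 -0.0240215 ] -0.03140202054415098 (36.9756965637207, 3.652724266052246) [314.3, 158.6]
```

View pics/w6.png

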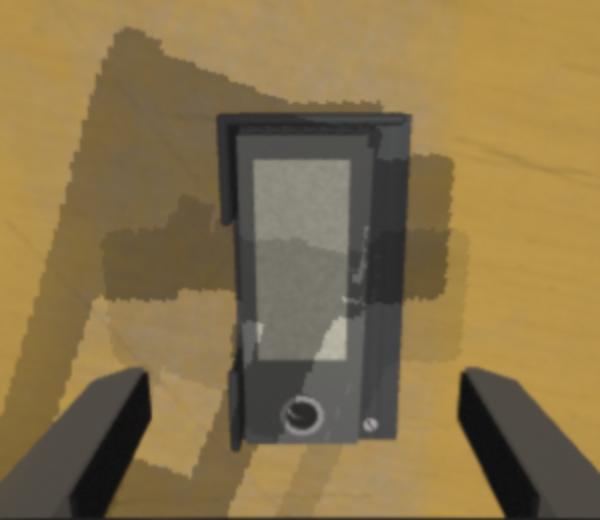

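The pile is in the tray with all labels up: the top tag's hole is at (302,415) and there are gaps to both fences. I'll square it in y with the inner face of the right finger, gripper open and straddling the left fence.

```bash
python3 - <<'E'
from h import *
print(togo([*tr(.010,.016),.137],TH), togo([*tr(.010,.016),.008],TH), robot.read_state()["force"])
E
```

```text
([0.0043, -0.0098, -0.0046], [0.03, -0.08, 0.06]) ([0.0041, -0.0099, 0.1244], [0.03, -0.08, 0.06]) [-0.79771893 -0.49623041 -0.62185294]
```

Call:
{"name": "carry_out", "arguments": {
  "rows": [
    [0.004,-0.01,0.0,0,0,0],
    [0.004,-0.01,0.05,0,0,0],
    [0.004,-0.01,0.09,0,0,0],
    [0.004,-0.01,0.115,0,0,0],
    [0.004,-0.01,0.122,0,0,0],
    [0.004,-0.01,0.124,0,0,0],
    [0.004,-0.01,0.124,0,0,0]
  ]
}}

```text
t: 14.38
tool_pos: [0.5498, -0.0133, 0.0087]
orientation: [3.121, 0.355, 0.002]
force: [-0.3, 0.6, 0.8]
opening: 0.0929
gripper_force: 0.0
```

```bash
cat >> h.py <<'E'
def rep():
    s=robot.read_state();p=RT.T@(np.array(s["tool_pos"])[:2]-O)
    f=RT.T@np.array(s["force"])[:2];print("tray xy mm",(p*1000).round(1),"z",round(s["tool_pos"][2]*1000,1),"F tray",f.round(1),"Fz",round(s["force"][2],1))
E
python3 - <<'E'
from h import *
rep();print(togo([*tr(.010,.026),.008],TH))
E
```

```text
tray xy mm [10.2 16.1] z 8.7 F tray [-0.2  0.7] Fz 0.8
([-0.0002, -0.0099, 0.0007], [0.03, -0.08, 0.07])
```

Creep left 10 mm, then check the force.

Call:
{"name": "carry_out", "arguments": {
  "rows": [
    [0,-0.002,0,0,0,0],
    [0,-0.004,0,0,0,0],
    [0,-0.006,0,0,0,0],
    [0,-0.008,0,0,0,0],
    [0,-0.009,0,0,0,0],
    [0,-0.01,0,0,0,0],
    [0,-0.01,0,0,0,0]
  ]
}}

```text
t: 15.25
tool_pos: [0.547, -0.0037, 0.0078]
orientation: [3.121, 0.355, 0.001]
force: [2.0, -3.1, 2.2]
opening: 0.0929
gripper_force: 1.6
```

```bash
python3 -c "
from h import *
rep()"
```

```text
tray xy mm [ 9.5 26.1] z 7.8 F tray [ 1.3 -3.5] Fz 2.2
```

Call:
{"name": "carry_out", "arguments": {
  "rows": [
    [0,-0.0005,0,0,0,0],
    [0,-0.001,0,0,0,0],
    [0,-0.0015,0,0,0,0],
    [0,-0.0015,0,0,0,0]
  ]
}}

```text
t: 15.75
tool_pos: [0.547, -0.0037, 0.0078]
orientation: [3.119, 0.354, 0.002]
force: [4.1, -10.5, -1.1]
opening: 0.0929
gripper_force: 5.4
```

```bash
python3 -c "
from h import *
rep();print(robot.read_state()['gripper_force'])"
```

```text
tray xy mm [ 9.6 26.2] z 7.8 F tray [  1.7 -11.2] Fz -1.1
5.351338419131935
```

Call:
{"name": "carry_out", "arguments": {
  "rows": [
    [0,-0.0005,0,0,0,0],
    [0,-0.001,0,0,0,0],
    [0,-0.001,0,0,0,0]
  ]
}}

```text
t: 16.12
tool_pos: [0.547, -0.0036, 0.0079]
orientation: [3.118, 0.353, 0.002]
force: [3.6, -15.3, -2.3]
opening: 0.0931
gripper_force: 7.6
```

```bash
python3 -c "
from h import *
rep();print(robot.read_state()['gripper_force'])"
```

```text
tray xy mm [ 9.6 26.2] z 7.9 F tray [  0.1 -15.7] Fz -2.3
7.610368598252535
```

Hard stop at 16 N, so the pile is against the left fence. Back off, rise, and go to the near end with the fingers shut.

Call:
{"name": "carry_out", "arguments": {
  "rows": [
    [0,0.006,0,0,0,0],
    [0,0.01,0,0,0,0],
    [0,0.01,-0.05,0,0,0],
    [0,0.01,-0.1,0,0,0]
  ]
}}

```text
t: 16.62
tool_pos: [0.547, -0.0104, 0.1076]
orientation: [-3.12, -0.354, 0.005]
force: [0.7, -1.0, 0.3]
opening: 0.0931
gripper_force: 0.0
```

Call:
{"name": "carry_out", "arguments": {
  "rows": [
    [-0.05,0.0095,0,0,0,0],
    [-0.105,0.0095,0,0,0,0],
    [-0.105,0.0095,0,0,0,0],
    [-0.105,0.0095,0,0,0,0],
    [-0.105,0.0095,0,0,0,0]
  ],
  "jaw": 255,
  "force": 20
}}

```text
t: 17.25
tool_pos: [0.4494, -0.0435, 0.1082]
orientation: [3.121, 0.355, 0.002]
force: [-0.4, 0.5, -0.5]
opening: 0.0479
gripper_force: 0.0
```

```bash
python3 -c "
from h import *
rep();print(togo([*tr(-.097,.009),.008],TH),robot.read_state()['opening'])"
```

```text
tray xy mm [-94.4   9.1] z 108.2 F tray [-0.2  0.6] Fz -0.5
([-0.0027, 0.0, 0.1002], [0.01, -0.06, 0.09]) 0.04785693113281777
```

Call:
{"name": "carry_out", "arguments": {
  "rows": [
    [-0.003,0,0.0,0,0,0],
    [-0.003,0,0.0,0,0,0],
    [-0.003,0,0.04,0,0,0],
    [-0.003,0,0.075,0,0,0],
    [-0.003,0,0.095,0,0,0],
    [-0.003,0,0.1,0,0,0],
    [-0.003,0,0.1,0,0,0]
  ]
}}

```text
t: 18.12
tool_pos: [0.4455, -0.0444, 0.0079]
orientation: [-3.121, -0.355, 0.0]
force: [0.6, -0.2, -0.4]
opening: 0.0004
gripper_force: 0.0
```

Call:
{"name": "carry_out", "arguments": {
  "rows": [
    [0.003,0,0,0,0,0],
    [0.006,0,0,0,0,0],
    [0.009,0,0,0,0,0],
    [0.012,0,0,0,0,0],
    [0.014,0,0,0,0,0],
    [0.016,0,0,0,0,0],
    [0.018,0,0,0,0,0],
    [0.02,0,0,0,0,0],
    [0.02,0,0,0,0,0]
  ]
}}

```text
t: 19.25
tool_pos: [0.4648, -0.0398, 0.0075]
orientation: [-3.121, -0.354, -0.0]
force: [-0.9, 0.0, 0.4]
opening: 0.0008
gripper_force: 0.4
```

```bash
python3 -c "
from h import *
rep();print(togo([*tr(-.073,.009),.008],TH),robot.read_state()['opening'])"
```

```text
tray xy mm [-78.6   9.3] z 7.5 F tray [-0.9  0.2] Fz 0.4
([0.0056, 0.0003, -0.0005], [-0.01, -0.0, 0.07]) 0.0008223065378671868
```

Call:
{"name": "carry_out", "arguments": {
  "rows": [
    [0.001,0,0,0,0,0],
    [0.002,0,0,0,0,0],
    [0.003,0,0,0,0,0],
    [0.004,0,0,0,0,0],
    [0.004,0,0,0,0,0]
  ]
}}

```text
t: 19.88
tool_pos: [0.4684, -0.039, 0.0075]
orientation: [-3.121, -0.355, 0.001]
force: [-3.4, -0.5, 0.6]
opening: 0.0006
gripper_force: 1.8
```

```bash
python3 -c "
from h import *
rep()"
```

```text
tray xy mm [-74.9   9.3] z 7.5 F tray [-3.4  0.3] Fz 0.6
```

Call:
{"name": "carry_out", "arguments": {
  "rows": [
    [0.0005,0,0,0,0,0],
    [0.001,0,0,0,0,0],
    [0.0015,0,0,0,0,0],
    [0.002,0,0,0,0,0],
    [0.002,0,0,0,0,0]
  ]
}}

```text
t: 20.5
tool_pos: [0.4684, -0.0389, 0.0073]
orientation: [3.121, 0.355, -0.008]
force: [-14.6, -3.1, 10.4]
opening: 0.0003
gripper_force: 7.3
```

```bash
python3 -c "
from h import *
rep()"
```

```text
tray xy mm [-74.9   9.3] z 7.3 F tray [-14.9   0.3] Fz 10.4
```

Stopped hard at 15 N in x too. Back off, rise and look.

Call:
{"name": "carry_out", "arguments": {
  "rows": [
    [-0.006,0,0,0,0,0],
    [-0.012,0,0,0,0,0],
    [-0.012,0,-0.06,0,0,0],
    [-0.012,0,-0.11,0,0,0],
    [0.04,0,-0.14,0,0,0],
    [0.08,0,-0.14,0,0,0],
    [0.08,0,-0.14,0,0,0],
    [0.08,0,-0.14,0,0,0]
  ],
  "jaw": 255
}}

```text
t: 21.5
tool_pos: [0.5478, -0.0206, 0.1471]
orientation: [-3.121, -0.355, 0.002]
force: [0.5, 0.3, -0.7]
opening: 0.0002
gripper_force: 0.0
```

```bash
python3 - <<'E'
from h import *
rep()
C=cam("wrist");im=robot.read_camera("wrist");big=cv2.resize(im[100:260,220:350],None,fx=3.6,fy=3.6,interpolation=cv2.INTER_CUBIC)
big=cv2.convertScaleAbs(big,alpha=1.8)
sc=robot.read_camera("scene");s=cv2.resize(sc[155:245,235:335],None,fx=3.2,fy=6.4,interpolation=cv2.INTER_CUBIC)
s=cv2.convertScaleAbs(s,alpha=1.6)
cv2.imwrite("pics/w7.png",np.hstack([big,s])[:, :, ::-1] if big.shape[0]==s.shape[0] else big[:,:,::-1])
for d in robot.outline_of("wrist","tag_right")[:2]:
  c,a,w=rect(C,d["pixels"],.034);print(d["conf"],RT.T@(c-O),a-TH,w,d["pixel"])
print(togo([*tr(.010,.016),.137],TH))
E
```

```text
tray xy mm [6.6 9.5] z 147.1 F tray [0.5 0.2] Fz -0.7
0.78 [0.01818122 0.00712778] 0.0023779141965775685 (133.5306396484375, 57.70796203613281) [283.5, 181.7]
([0.0036, -0.0067, 0.0105], [-0.01, 0.02, 0.04])
```

View pics/w7.png

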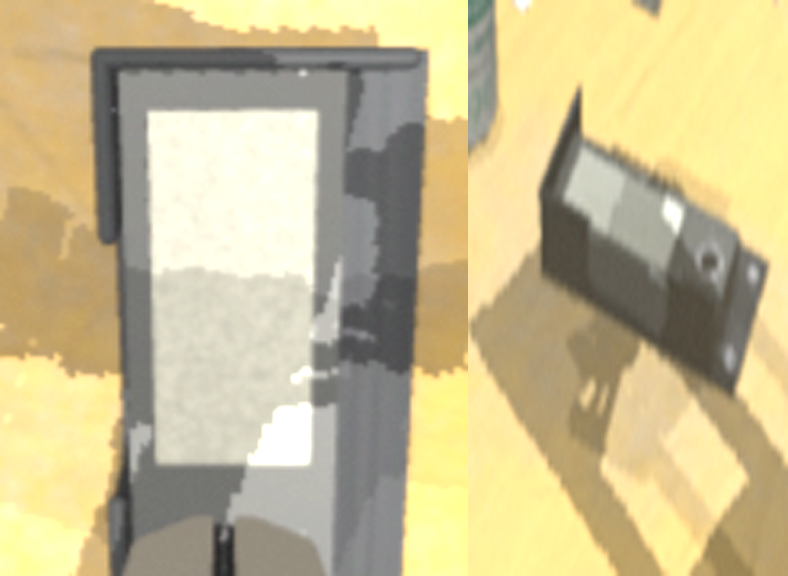

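The top tag is tight to both fences, at crop (118,70), and no steps show. I'll repeat the y push and then check the sides of the lower tags.

Call:
{"name": "carry_out", "arguments": {
  "rows": [
    [0.0035,-0.0067,0,0,0,0],
    [0.0035,-0.0067,0,0,0,0],
    [0.0035,-0.0067,0,0,0,0],
    [0.0035,-0.0067,0,0,0,0],
    [0.0035,-0.0067,0,0,0,0],
    [0.0035,-0.0067,0.04,0,0,0],
    [0.0035,-0.0067,0.08,0,0,0],
    [0.0035,-0.0067,0.12,0,0,0],
    [0.0035,-0.0067,0.135,0,0,0],
    [0.0035,-0.0067,0.1385,0,0,0],
    [0.0035,-0.0067,0.1395,0,0,0],
    [0.0035,-0.0067,0.1395,0,0,0]
  ],
  "jaw": 0
}}

```text
t: 23.15
tool_pos: [0.5519, -0.0134, 0.0098]
orientation: [3.121, 0.354, 0.004]
force: [-0.0, 0.5, -0.0]
opening: 0.0932
gripper_force: 0.0
```

Call:
{"name": "carry_out", "arguments": {
  "rows": [
    [0,-0.003,0,0,0,0],
    [0,-0.006,0,0,0,0],
    [0,-0.008,0,0,0,0],
    [0,-0.009,0,0,0,0],
    [0,-0.01,0,0,0,0],
    [0,-0.011,0,0,0,0],
    [0,-0.012,0,0,0,0],
    [0,-0.012,0,0,0,0]
  ]
}}

```text
t: 24.15
tool_pos: [0.5482, -0.0034, 0.0083]
orientation: [3.119, 0.354, 0.001]
force: [0.9, -8.9, -2.3]
opening: 0.0928
gripper_force: 4.6
```

```bash
python3 -c "
from h import *
rep()"
```

```text
tray xy mm [10.9 26.2] z 8.3 F tray [-1.1 -8.9] Fz -2.3
```

Call:
{"name": "carry_out", "arguments": {
  "rows": [
    [0,0.008,0,0,0,0],
    [0,0.012,-0.03,0,0,0],
    [0,0.012,-0.09,0,0,0],
    [-0.03,0.07,-0.1,0,0,0],
    [-0.07,0.12,-0.1,0,0,0],
    [-0.07,0.18,-0.1,0,0,0],
    [-0.07,0.226,-0.1,0,0,0],
    [-0.07,0.226,-0.1,0,0,0],
    [-0.07,0.226,-0.1,0,0,0]
  ]
}}

```text
t: 25.28
tool_pos: [0.5299, -0.2371, 0.1077]
orientation: [-3.12, -0.353, 0.001]
force: [0.4, -0.1, 0.5]
opening: 0.0928
gripper_force: 0.0
```

```bash
python3 - <<'E'
from h import *
rep()
C=cam("wrist");im=robot.read_camera("wrist")
c=np.array([[*tr(x,y),z] for x,y,z in [(-.09,-.05,.004),(.09,.04,.045),(.09,-.05,.004)]]);q=proj(C,c);print(q.round())
lo=np.maximum(q.min(0)-15,0).astype(int);hi=(q.max(0)+15).astype(int)
def lines(z,f):
    return [[*tr(-.065,f),z],[*tr(.085,f),z]]
cr=im[lo[1]:hi[1],lo[0]:hi[0]];k=min(790/cr.shape[1],590/cr.shape[0])
cv2.imwrite("pics/w8.png",cv2.convertScaleAbs(cv2.resize(cr,None,fx=k,fy=k,interpolation=cv2.INTER_CUBIC),alpha=2)[:,:,::-1])
for X in [(-65,-19,4),(-65,-19,14),(-65,-19,24),(-65,-19,34),(85,-19,4),(85,-19,34),(-65,37,34)]:
    print(X,((proj(C,[[*tr(X[0]/1e3,X[1]/1e3),X[2]/1e3]])[0]-lo)*k).round())
E
```

```text
tray xy mm [ -59.2 -197.6] z 107.7 F tray [ 0.4 -0.1] Fz 0.5
[[127. 236.]
 [-94.  -1.]
 [ 91.  21.]]
(-65, -19, 4) [211. 497.]
(-65, -19, 14) [195. 506.]
(-65, -19, 24) [178. 514.]
(-65, -19, 34) [159. 524.]
(85, -19, 4) [121.  66.]
(85, -19, 34) [45. 38.]
(-65, 37, 34) [ -3. 524.]
```

View pics/w8.png

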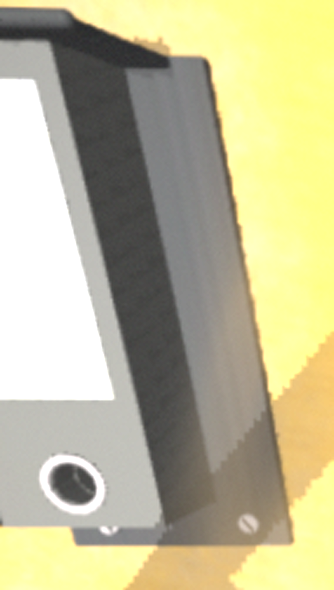

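The view from the right shows one smooth face over all three tags. It runs from (52,40)–(160,524) at the top to (125,68)–(213,500) at the floor, within about 1 mm of the predicted squared pile. The gripper is clear of everything, so I'm handing in.

```bash
python3 -c "
from h import *
print(robot.close_job())"
```

```text
the job is handed in; nothing more can be done
None
```

I stacked all three tags in the tray, labels up and holes at the open end, pushed the whole pile tight against both fences, and handed the job in at about 25 s; no verdict came back.

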